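Tidy the hotel coffee corner

TASK

Sort the two stray things on the coffee counter into their trays: lay the teaspoon flat in the long tray and stand the small milk portion tub upright in the square tray. Leave the taller coffee pod standing where it is.

Things in the scene. Friction and masses are not known exactly. Their poses are not given: they have to be found in the camera images.
- teaspoon_mid (a point): Loose steel teaspoon lying flat on the counter, bowl opening up, 150 mm long overall, 35 g. This point is at the middle of its length, on the straight handle and 6 mm above the surface it lies on: the place to grip. Its x axis runs level along the spoon towards the bowl, z up. The handle here is 10 mm wide (along y) and 4 mm thick, its underside about 4 mm above the surface; the round bowl is 35 mm across and 10 mm high, centred 57 mm along +x.
- milk_tub_mid (a point): Loose closed milk portion tub standing upright: white plastic cup with a flat foil lid on top, 25 mm high, 35 mm across at the base widening to 39 mm, lid rim 43 mm across and 3 mm thick. About 25 g. The lid has a thin pull tab at +x that is soft and can be ignored. This point is on its axis, half-way up (12.5 mm above its base); z up.
- long_tray: Fixed open tray in black leatherette, the long one: outside 230 mm along its x, 120 mm along its y, 26 mm high; walls and floor 5 mm thick (inside 220 x 110 mm). Origin at the centre of its underside, on the counter; z up.
- square_tray: Fixed open tray in black leatherette, the square one: outside 130 x 130 mm, 30 mm high; walls and floor 5 mm thick (inside 120 x 120 mm). Origin at the centre of its underside, on the counter; z up.
- coffee_pod_mid (a point): Loose coffee pod standing on the counter, to be left alone: black plastic cup with a foil lid, 48 mm high, 54 mm across the lid - about twice as tall as the milk tub. This point is on its axis, half-way up (24 mm above its base).

How it is judged:
By the outcome, as a careful person would: the job done as asked, in the order asked, and still so for the second after the job is handed in, with the robot touching nothing.
It also fails if it takes over 64 s, if anything falls off the work surface, if the arm or the gripper's body presses on something with over 40 N, if the wrist force passes 120 N, or if a joint passes its speed limit or range.

ROBOT

A 6-joint arm with a two-finger parallel gripper is mounted at the origin on the work surface. World frame = base frame: x ahead of the robot, y to its left, z up, the work surface at z = 0. Lengths are in m, angles in rad, forces in N, time in s.
With the tool pointing down it reaches from about 0.4 to 0.825 m from the base axis. Payload 7 kg.
Tool frame: the origin (TCP) lies between the finger pads; the fingertips stand 11 mm ahead of it and the grasp point (between the pads) lies 8 mm behind it; x points along the fingers, z is the direction in which the jaws open and shut, and the axes are right-handed (so a half turn about x gives the same grasp; the last joint's range is limited). The gripper opens to 88 mm and grips with 3 to 60 N. Pads are 19 mm wide; open, the fingers measure 130 mm over their backs; the gripper's body (78 mm by 193 mm) begins 47 mm behind the grasp point.
Start: joints at [-0.931, 0.359, 0.012, 0, -1.224, -0.288], TCP at [0.233, -0.634, 0.238] pointing down, gripper open.
Joint ranges: [-3.07, 3.07], [-1.43, 2.12], [-1.02, 1.25], [-3.03, 1.67], [-3.05, -0], [-3.03, 3.03]. Speed limits (rad/s): [2.39, 2.39, 3.01, 3.14, 3.14, 3.14].

INTERFACE

Orientations are given as [roll, pitch, yaw] about the fixed x, y, z axes, in that order (R = Rz(yaw) Ry(pitch) Rx(roll)).
In Python, from station import arm gives the robot as it stands.
- The arm moves only by the tool jog_arm, never from a script. Its argument "motion" is a list of rows, each an object of numbers: "dx", "dy", "dz": the shift along the tool's x, y, z in m; "twist": the turn about the tool's x in degrees. In form: [{"dx": .., "dy": .., "dz": .., "twist": ..}, ...]. A call has 1 to 20 rows; each row is the pose to reach, as a shift and turn from the pose commanded when the call began, along the tool's axes at that moment; what a row does not reach only later rows make up. A row lasts 1/12 s, in which the tool goes at most 41.7 mm and 7.16 degrees, less where a joint would pass 70% of its speed; a pose out of reach is approached as far as the arm can. A call with a gripper value outside its range is refused whole. "gripper" is the finger opening in m, from 0 to 0.0876, set as the call begins (left out, the last holds). The fingers move at their own pace and stop on an object; "newtons" is the grip in N (left out, the last holds). Time passes only in rows, so rows that repeat a pose let the fingers close. It gives the time, the measured TCP pose, the force and the opening at its end, in the units of the state.
- arm.get_state(): the state, without advancing time (a new reading comes with each control period).
- arm.grab_frame(name): name is "side" or "top"; returns the picture (384x512x3 uint8, red, green, blue); there is no depth.
- arm.camera_model(name): a dict with "camera_matrix" (3x3 intrinsics, pixels), "eye" and "attitude" of the camera in the world. Camera axes: x right, y down, z forward; pixel columns grow to the right and rows downward; lengths in m; the calibration is good to about 2 mm. A picture is of the moment at which its call begins. camera_model takes no time and is no camera call.
- arm.job_done(): hands the job in, once; it reports no verdict.
The state is a dict: "t": time; "q": joint angles; "qd": joint speeds; "joint_efforts": joint torques, N m; "eef_pos": TCP position; "ee_rot": TCP orientation; "force": force on the tool from outside, world axes, zero at the start; "moment": the same for the moment, N m; "width": finger opening in m.
Only numpy, scipy, OpenCV 4.12 (cv2) and the standard library are available. Lean on these libraries where they do the work, as an engineer would, in place of code of your own. Each camera call takes 0.05 s, during which the arm holds its last target.

## Working session

There is one attempt and no reset: what is moved stays moved. The work goes in short steps, Python scripts to look and compute and a tool call to move; the robot and the scene stay as the last step left them, time stands still between calls to the robot, and variables do not carry over. Pictures are saved under pics/ and viewed, and the job is handed in when it is done.

Besides the shell and the picture viewer there is one more tool, called as a command line: name --argument value ..., lists and objects as JSON in quotes. jog_arm: Moves the arm, as the interface text tells. Its arguments: {"type":"object","properties":{"motion":{"type":"array"},"gripper":{"type":"number"},"newtons":{"type":"number"}},"required":["motion"]}

```bash
ls; mkdir -p pics
python3 - <<'E'
from station import arm
import cv2
s=arm.get_state();print(s)
for n in("side","top"):
    f=arm.grab_frame(n);cv2.imwrite(f"pics/{n}0.png",f[:,:,::-1]);print(n,arm.camera_model(n))
E
```

```text
pics
{'t': 0.0, 'q': array([-9.30904616e-01,  3.59412155e-01,  1.10800533e-02, -3.68942680e-04,
       -1.22408779e+00, -2.88115011e-01]), 'qd': array([ 0.00031015,  0.00075449,  0.00077454,  0.00084526, -0.00120179,
       -0.00087249]), 'joint_efforts': array([ 1.44460824e-03, -5.82714987e+01,  2.93054777e+01,  6.99721947e+00,
        6.76688593e-03, -1.51999552e-04]), 'eef_pos': array([ 0.23241872, -0.63323446,  0.23661216]), 'ee_rot': array([0.07768435, 1.56913612, 2.00013172]), 'force': array([-0.12025219, -0.16274962,  0.70003712]), 'moment': array([0.02724512, 0.02173941, 0.06105712]), 'width': 0.08772381535416289}
side {'camera_matrix': array([[378.34972931,   0.        , 253.6737036 ],
       [  0.        , 378.34972931, 191.30275391],
       [  0.        ,   0.        ,   1.        ]]), 'eye': array([0.52667672, 0.61676169, 0.78927692]), 'attitude': array([-2.43199129, -0.00366537, -3.10371844])}
top {'camera_matrix': array([[348.30187248,   0.        , 254.25098494],
       [  0.        , 348.30187248, 193.75632474],
       [  0.        ,   0.        ,   1.        ]]), 'eye': array([0.51414824, 0.00727846, 0.84024027]), 'attitude': array([-3.10086544, -0.00606626, -1.60145935])}
```

View pics/top0.png

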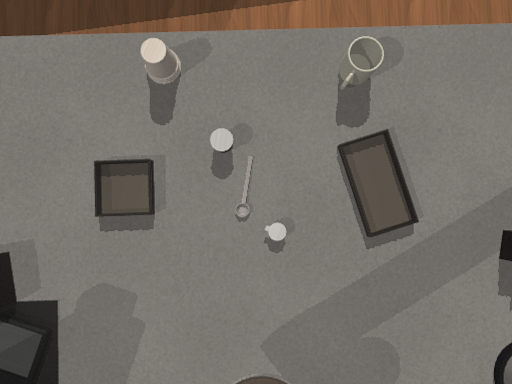

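View pics/side0.png

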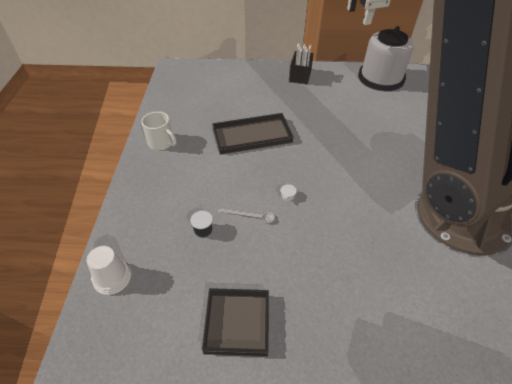

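The top view shows the spoon (handle end 250,157; bowl 243,211), the tub (277,232, tab at its left), the pod (222,140), the square tray (124,187) and the long tray (377,184). The side view shows the same items.

```bash
cat > h.py <<'E'
import numpy as np,cv2
from scipy.spatial.transform import Rotation as R
from station import arm
def ray(n,px,z):
    m=arm.camera_model(n);K=m["camera_matrix"];r=R.from_euler("xyz",m["attitude"]).as_matrix()
    d=r@np.linalg.solve(K,[px[0],px[1],1.]);e=np.array(m["eye"]);return e+d*(z-e[2])/d[2]
def proj(n,p):
    m=arm.camera_model(n);r=R.from_euler("xyz",m["attitude"]).as_matrix()
    c=r.T@(np.array(p)-m["eye"]);u=m["camera_matrix"]@c;return u[:2]/u[2]
def blobs(f,mask,mina=15):
    n,l,s,c=cv2.connectedComponentsWithStats(mask.astype(np.uint8)); return [(i,s[i],c[i],l==i) for i in range(1,n) if s[i][4]>=mina]
E
python3 - <<'E'
from h import *
for n in("top","side"):
    f=cv2.imread(f"pics/{n}0.png");g=cv2.cvtColor(f,cv2.COLOR_BGR2GRAY)
    print(n)
    for th in (120,165):
        for i,s,c,m in blobs(f,g>th,15):
            if s[4]<2500:print(th,s,c.round(1),ray(n,c,0.025)[:2].round(4))
    for i,s,c,m in blobs(f,cv2.morphologyEx((g<50).astype(np.uint8),cv2.MORPH_CLOSE,np.ones((3,3))),300):
        cs,_=cv2.findContours(m.astype(np.uint8),cv2.RETR_EXTERNAL,cv2.CHAIN_APPROX_NONE)
        b=cv2.boxPoints(cv2.minAreaRect(cs[0]));print("dark",s,b.round(1).tolist())
def crop(n,x,y,w,h,k):
    f=cv2.imread(f"pics/{n}0.png");cv2.imwrite(f"pics/{n}_c.png",cv2.resize(f[y:y+h,x:x+w],None,fx=k,fy=k,interpolation=cv2.INTER_CUBIC))
crop("top",200,120,100,130,4);crop("side",180,170,130,75,6)
E
```

```text
top
120 [493  23  14  13  72] [499.2  28.8] [ 0.9251 -0.5983]
120 [508  23   4   6  15] [509.5  25.8] [ 0.9319 -0.6236]
120 [474  24  13   5  29] [479.4  25.7] [ 0.9342 -0.551 ]
120 [294  28   6   5  22] [296.6  30.2] [ 0.9351 -0.1118]
120 [312  30   9  11  58] [316.   34.9] [ 0.9224 -0.1579]
120 [475  30   8  15  57] [478.3  36.5] [ 0.9079 -0.5469]
120 [122  33   5   9  19] [124.2  36.2] [0.9319 0.2993]
120 [482  37  20  18  92] [491.2  45.5] [ 0.885  -0.5766]
120 [471  39   5   5  16] [472.4  41.1] [ 0.8971 -0.5321]
120 [115  45  24  17 126] [126.  54.] [0.8888 0.2958]
120 [464  46  10   6  24] [468.   48.8] [ 0.8785 -0.5204]
120 [98 54 13 17 62] [103.1  60.4] [0.8747 0.3501]
120 [474  54   7   6  20] [477.1  56.3] [ 0.8597 -0.5412]
120 [109  63   8   7  24] [112.1  65.7] [0.8613 0.329 ]
120 [342  69  13  18  77] [348.1  77.6] [ 0.8168 -0.2302]
120 [283  74   5   7  18] [285.1  77.7] [ 0.8209 -0.0803]
120 [99 80  5  6 15] [101.1  82.7] [0.8211 0.3557]
120 [198 122   8   7  27] [200.7 124.8] [0.7139 0.1225]
120 [386 122   7   6  16] [389.8 124.6] [ 0.7012 -0.3245]
120 [394 122   7  
[... 3775 characters left out ...]
06055], [382.1000061035156, 50.0]]
dark [290  54  23  30 357] [[288.79998779296875, 80.69999694824219], [293.0, 51.29999923706055], [312.3999938964844, 54.099998474121094], [308.20001220703125, 83.5]]
dark [214 114  78  39 698] [[213.1999969482422, 123.9000015258789], [287.3999938964844, 112.69999694824219], [291.79998779296875, 142.1999969482422], [217.60000610351562, 153.3000030517578]]
dark [438 194  35  28 367] [[436.29998779296875, 214.39999389648438], [445.0, 190.5], [476.3999938964844, 202.0], [467.70001220703125, 225.8000030517578]]
dark [204 290  64  66 828] [[203.5, 353.1000061035156], [205.89999389648438, 288.70001220703125], [268.5, 291.1000061035156], [266.1000061035156, 355.5]]
```

Run:
```python
import cv2,numpy as np
a=cv2.imread("pics/top_c.png");b=cv2.imread("pics/side_c.png");b=cv2.resize(b,(390,225))
o=np.zeros((520,800,3),np.uint8);o[:,:400]=a;o[:225,405:795]=b;cv2.imwrite("pics/both.png",o)
```

```text
(no output)
```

View pics/both.png

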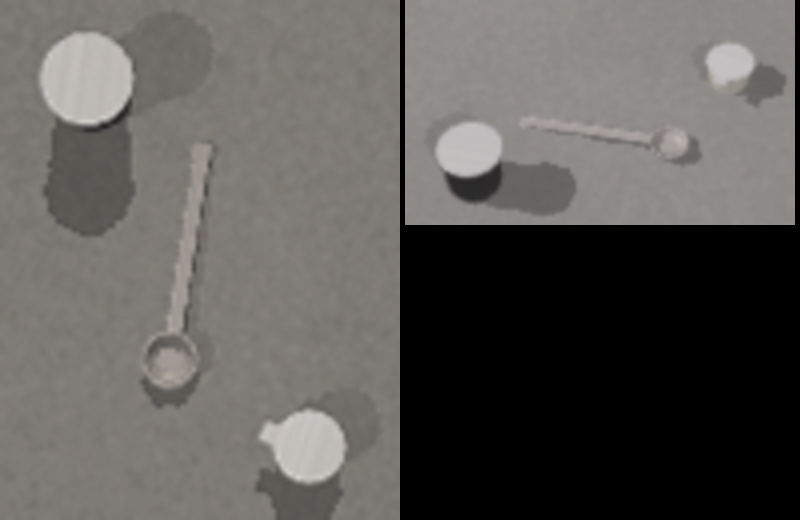

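The enlarged crops put the spoon's handle end at top (250.4,156.7) / side (220,210.7). The bowl centre is at top (242.6,210) / side (268.7,217.3). The tub's lid centre is at top (277.4,231.5).

Run:
```python
from h import *
a=ray("top",(250.4,156.7),.006);b=ray("top",(242.6,210),.009);a2=ray("side",(220,210.7),.006);b2=ray("side",(268.7,217.3),.009)
for p,q in((a,b),(a2,b2)):
    d=(q-p)[:2];L=np.hypot(*d);u=d/L;print("spoon end,bowl",p[:2].round(4),q[:2].round(4),"L",L.round(4),"yaw",np.degrees(np.arctan2(*u[::-1])).round(1),"mid",(q[:2]-.057*u).round(4),(p[:2]+.075*u).round(4))
print("tub",ray("top",(277.4,231.5),.025),ray("side",(287.8,191-2),.025))
for n,b,z in(("top",[[337.2,145.6],[387,129],[417.7,221.1],[367.9,237.7]],.026),("side",[[213.2,123.9],[287.4,112.7],[291.8,142.2],[217.6,153.3]],.026)):
    print(n,[ray(n,p,z)[:2].round(3).tolist() for p in b])
def tray(n,x,y,w,h,k,out):
    f=cv2.imread(f"pics/{n}0.png")[y:y+h,x:x+w];return cv2.resize(cv2.convertScaleAbs(f,alpha=2),(400,300),interpolation=cv2.INTER_CUBIC)
o=np.vstack([np.hstack([tray("top",325,120,108,81*1+45,0,0),tray("top",80,145,88,88,0,0)]),np.hstack([tray("side",205,105,96,60,0,0),tray("side",195,280,88,88,0,0)])])
cv2.imwrite("pics/trays.png",o)
```

```text
spoon end,bowl [0.6375 0.0077] [0.51   0.0301] L 0.1295 yaw 170.0 mid [0.5661 0.0203] [0.5636 0.0207]
spoon end,bowl [0.6347 0.0148] [0.5073 0.0333] L 0.1287 yaw 171.7 mid [0.5637 0.0251] [0.5604 0.0256]
tub [ 0.45746321 -0.04996926  0.025     ] [ 0.4577271  -0.05113727  0.025     ]
top [[0.655, -0.198], [0.691, -0.317], [0.472, -0.379], [0.437, -0.26]]
side [[0.686, -0.312], [0.452, -0.378], [0.442, -0.237], [0.659, -0.18]]
```

View pics/trays.png

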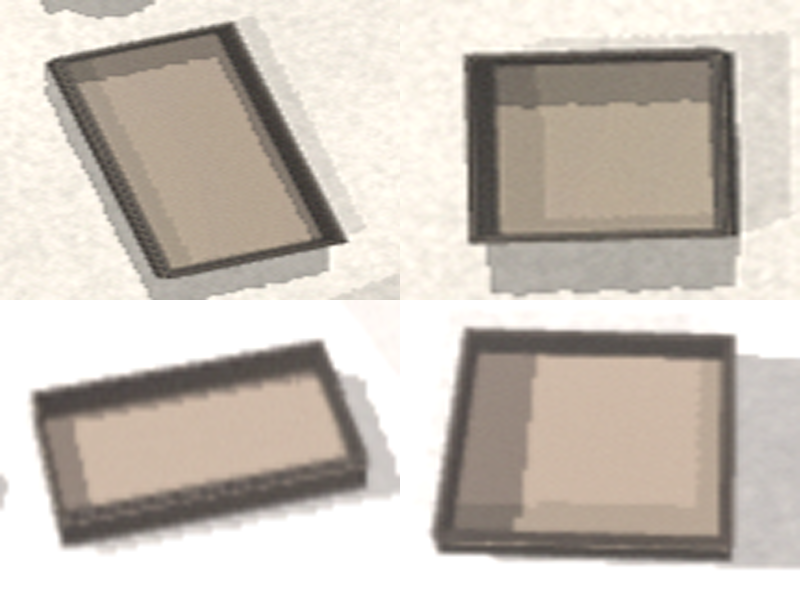

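```bash
cat >> h.py <<'E'
def plan(x,y,z,jaw):  # jaw: world angle (deg) of jaw axis; report motion in tool axes
    s=arm.get_state();r=R.from_euler("xyz",s["ee_rot"]).as_matrix();p=s["eef_pos"]
    d=r.T@(np.array([x,y,z])-p);c=np.degrees(np.arctan2(r[1,2],r[0,2]))
    dj=((jaw-c+90)%180)-90
    print("t",round(s["t"],2),"pos",p.round(4),"axis",r[:,0].round(3),"jaw",c.round(1),"| d",d.round(4),"twist",(-dj).round(1),"alt",(-dj+180*np.sign(dj)).round(1),"F",s["force"].round(1),"w",round(s["width"],4),"q6",s["q"][5].round(2))
E
python3 - <<'E'
from h import *
for n,(x,y,w,h) in(("top",(232,152,30,70)),("side",(215,204,62,22))):
    f=cv2.imread(f"pics/{n}0.png").astype(float);d=f[:,:,2]-f[:,:,0]
    g=d[y:y+h,x:x+w];bg=np.median(d);print(n,bg,g.max())
    m=np.zeros(d.shape,bool);m[y:y+h,x:x+w]=(g>bg+8)
    for i,s,c,mm in blobs(f,m,8):
        v,u=np.nonzero(mm);P=np.array([ray(n,(a,b),.008)[:2] for a,b in zip(u,v)]);c0=P.mean(0);ev,V=np.linalg.eigh(np.cov(P.T));t=(P-c0)@V[:,1]
        print(s,"mean",c0.round(4),"ends",(c0+V[:,1]*t.min()).round(4),(c0+V[:,1]*t.max()).round(4),np.degrees(np.arctan2(V[1,1],V[0,1])).round(1))
print("long side",[ray("side",p,.026)[:2].round(3).tolist() for p in [(212.9,123.6),(283,113.4),(293,138),(219.9,149.4)]])
print("sq top",[ray("top",p,.03)[:2].round(3).tolist() for p in [(94.3,161.1),(152.2,159.7),(153,215.5),(95.5,215.8)]])
# side tile: 4.545,3.41 ; 
print("sq side",[ray("side",(195+a/4.545,280+b/3.41),.03)[:2].round(3).tolist() for a,b in [(66,30),(335,36),(332,247),(35,240)]])
plan(.564,.0225,.12,80.5)
E
```

```text
top 9.0 16.0
side 6.0 10.0
long side [[0.687, -0.313], [0.467, -0.374], [0.438, -0.256], [0.654, -0.196]]
sq top [[0.634, 0.372], [0.634, 0.237], [0.504, 0.238], [0.507, 0.37]]
sq side [[0.634, 0.247], [0.505, 0.246], [0.505, 0.375], [0.632, 0.376]]
t 0.1 pos [ 0.2324 -0.6333  0.2367] axis [-0.001  0.001 -1.   ] jaw 110.1 | d [ 0.1174 -0.5372  0.5012] twist 29.6 alt -150.4 F [-0.7  0.2  0.9] w 0.0877 q6 -0.29
```

jog_arm --motion '[{"dx":0,"dy":-0.02,"dz":0.019,"twist":2},{"dx":0,"dy":-0.045,"dz":0.042,"twist":4},{"dx":0,"dy":-0.072,"dz":0.067,"twist":6},{"dx":0,"dy":-0.1,"dz":0.093,"twist":8},{"dx":0,"dy":-0.129,"dz":0.12,"twist":10},{"dx":0,"dy":-0.158,"dz":0.147,"twist":12},{"dx":0,"dy":-0.187,"dz":0.174,"twist":14},{"dx":0,"dy":-0.216,"dz":0.201,"twist":16},{"dx":0,"dy":-0.245,"dz":0.228,"twist":18},{"dx":0,"dy":-0.274,"dz":0.255,"twist":20},{"dx":0.01,"dy":-0.303,"dz":0.282,"twist":22},{"dx":0.02,"dy":-0.332,"dz":0.309,"twist":24},{"dx":0.03,"dy":-0.361,"dz":0.336,"twist":25},{"dx":0.04,"dy":-0.39,"dz":0.363,"twist":26},{"dx":0.05,"dy":-0.419,"dz":0.39,"twist":27},{"dx":0.06,"dy":-0.446,"dz":0.416,"twist":28},{"dx":0.07,"dy":-0.473,"dz":0.441,"twist":29},{"dx":0.08,"dy":-0.498,"dz":0.464,"twist":29.6},{"dx":0.09,"dy":-0.52,"dz":0.485,"twist":29.6},{"dx":0.1,"dy":-0.537,"dz":0.501,"twist":29.6}]'

```text
t: 1.77
eef_pos: [0.5648, 0.024, 0.1368]
ee_rot: [1.979, 1.571, -2.897]
force: [0.8, 0.1, -0.2]
width: 0.0879
```

jog_arm --motion '[{"dx":0},{"dx":0},{"dx":0}]'

```text
invalid input
```

Run:
```python
from h import *
plan(.565,.0225,.0135,80.5)
f=arm.grab_frame("side");cv2.imwrite("pics/s1.png",cv2.resize(f[100:300,130:400,::-1],None,fx=2.5,fy=2.5))
```

```text
t 1.77 pos [0.5648 0.024  0.1368] axis [-0. -0. -1.] jaw 80.6 | d [ 0.1233 -0.0005 -0.0015] twist 0.1 alt -179.9 F [ 0.8  0.1 -0.2] w 0.0879 q6 -2.12
```

View pics/s1.png

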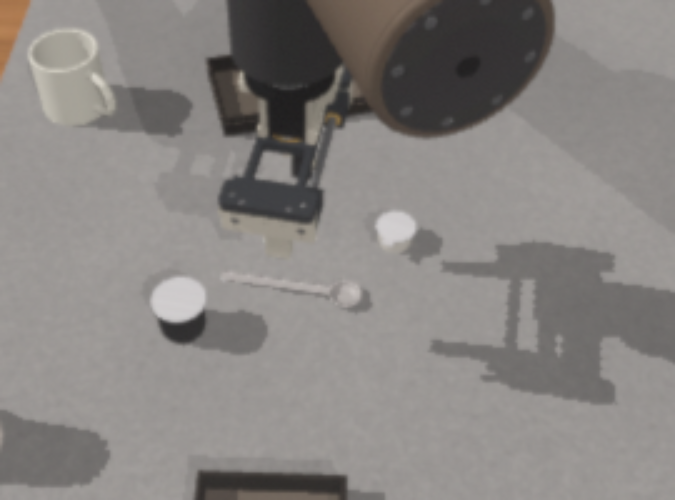

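The gripper now hangs in the side view near (270,220) of the crop. The spoon, with handle (230,275) to bowl (347,293), lies under its line, and the pod and tub are well clear. I'm lowering now.

jog_arm --motion '[{"dx":0.015,"dy":0,"dz":-0.001,"twist":0},{"dx":0.035,"dy":0,"dz":-0.001,"twist":0},{"dx":0.055,"dy":0,"dz":-0.001,"twist":0},{"dx":0.075,"dy":0,"dz":-0.001,"twist":0},{"dx":0.09,"dy":0,"dz":-0.001,"twist":0},{"dx":0.1,"dy":0,"dz":-0.001,"twist":0},{"dx":0.11,"dy":0,"dz":-0.001,"twist":0},{"dx":0.115,"dy":0,"dz":-0.001,"twist":0},{"dx":0.118,"dy":0,"dz":-0.001,"twist":0},{"dx":0.12,"dy":0,"dz":-0.001,"twist":0},{"dx":0.12,"dy":0,"dz":-0.001,"twist":0},{"dx":0.12,"dy":0,"dz":-0.001,"twist":0}]'

```text
t: 2.82
eef_pos: [0.5643, 0.0208, 0.0181]
ee_rot: [-1.122, 1.57, 0.284]
force: [0.3, 0.1, -0.5]
width: 0.0877
```

Run:
```python
from h import *
plan(.565,.0225,.0130,80.5)
f=arm.grab_frame("side");cv2.imwrite("pics/s2.png",cv2.resize(f[130:270,170:330,::-1],None,fx=4,fy=4))
```

```text
t 2.82 pos [0.5643 0.0208 0.0181] axis [ 0.001  0.    -1.   ] jaw 80.6 | d [ 0.0051 -0.0005  0.0018] twist 0.1 alt -179.9 F [ 0.3  0.1 -0.5] w 0.0877 q6 -2.12
```

View pics/s2.png

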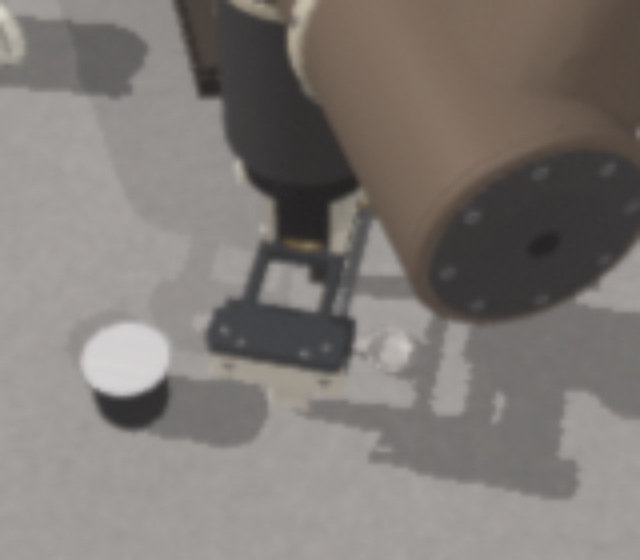

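The side view shows the near finger standing in front of the handle, with the bowl visible to the right (390,350) and the pod clear. I'm lowering the last 5 mm and closing.

jog_arm --motion '[{"dx":0.003,"dy":0,"dz":0,"twist":0},{"dx":0.005,"dy":0,"dz":0,"twist":0},{"dx":0.005,"dy":0,"dz":0,"twist":0},{"dx":0.005,"dy":0,"dz":0,"twist":0}]'

```text
t: 3.2
eef_pos: [0.5638, 0.0207, 0.0125]
ee_rot: [2.042, 1.571, -2.835]
force: [0.9, -0.7, 0.7]
width: 0.0877
```

jog_arm --motion '[{"dx":0,"dy":0,"dz":0,"twist":0},{"dx":0,"dy":0,"dz":0,"twist":0},{"dx":0,"dy":0,"dz":0,"twist":0},{"dx":0,"dy":0,"dz":0,"twist":0},{"dx":0,"dy":0,"dz":0,"twist":0},{"dx":0,"dy":0,"dz":0,"twist":0},{"dx":0,"dy":0,"dz":0,"twist":0},{"dx":0,"dy":0,"dz":0,"twist":0},{"dx":0,"dy":0,"dz":0,"twist":0},{"dx":0,"dy":0,"dz":0,"twist":0},{"dx":0,"dy":0,"dz":0,"twist":0},{"dx":0,"dy":0,"dz":0,"twist":0},{"dx":0,"dy":0,"dz":0,"twist":0},{"dx":0,"dy":0,"dz":0,"twist":0}]' --gripper 0 --newtons 15

```text
t: 4.37
eef_pos: [0.5639, 0.0207, 0.0126]
ee_rot: [-0.516, 1.571, 0.89]
force: [0.5, 0.1, 0.8]
width: 0.0097
```

Width is 9.7 mm, which matches the 10 mm handle. Lifting.

jog_arm --motion '[{"dx":-0.005,"dy":0,"dz":0,"twist":0},{"dx":-0.015,"dy":0,"dz":0,"twist":0},{"dx":-0.03,"dy":0,"dz":0,"twist":0},{"dx":-0.05,"dy":0,"dz":0,"twist":0},{"dx":-0.07,"dy":0,"dz":0,"twist":0},{"dx":-0.09,"dy":0,"dz":0,"twist":0},{"dx":-0.105,"dy":0,"dz":0,"twist":0},{"dx":-0.115,"dy":0,"dz":0,"twist":0},{"dx":-0.12,"dy":0,"dz":0,"twist":0},{"dx":-0.12,"dy":0,"dz":0,"twist":0}]'

```text
t: 5.2
eef_pos: [0.5643, 0.0209, 0.1339]
ee_rot: [-1.054, 1.569, 0.352]
force: [0.5, 0.3, -0.3]
width: 0.0096
```

Run:
```python
from h import *
plan(.563,-.287,.1326,105.6)
f=arm.grab_frame("side");cv2.imwrite("pics/s3.png",cv2.resize(f[100:270,170:340,::-1],None,fx=3.5,fy=3.5))
```

```text
t 5.2 pos [0.5643 0.0209 0.1339] axis [ 0.002  0.001 -1.   ] jaw 80.6 | d [ 0.0011 -0.0492 -0.3039] twist -25.0 alt 155.0 F [ 0.5  0.3 -0.3] w 0.0096 q6 -2.12
```

View pics/s3.png

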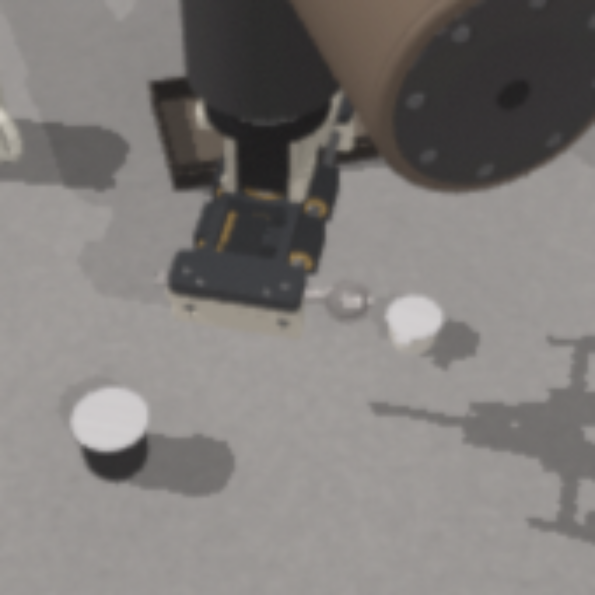

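The spoon is held, with its bowl level at (350,298) in the crop and the handle sticking out on both sides. The tub and pod are undisturbed. Carrying it to the long tray.

jog_arm --motion '[{"dx":0,"dy":-0.001,"dz":-0.008,"twist":-1},{"dx":0,"dy":-0.004,"dz":-0.022,"twist":-2},{"dx":0,"dy":-0.007,"dz":-0.04,"twist":-4},{"dx":0,"dy":-0.01,"dz":-0.06,"twist":-6},{"dx":0,"dy":-0.013,"dz":-0.08,"twist":-8},{"dx":0,"dy":-0.016,"dz":-0.1,"twist":-10},{"dx":0,"dy":-0.019,"dz":-0.12,"twist":-12},{"dx":0,"dy":-0.023,"dz":-0.14,"twist":-14},{"dx":0,"dy":-0.026,"dz":-0.16,"twist":-16},{"dx":0,"dy":-0.029,"dz":-0.18,"twist":-18},{"dx":0,"dy":-0.032,"dz":-0.2,"twist":-20},{"dx":0,"dy":-0.036,"dz":-0.22,"twist":-21},{"dx":0,"dy":-0.039,"dz":-0.24,"twist":-22},{"dx":0,"dy":-0.042,"dz":-0.26,"twist":-23},{"dx":0,"dy":-0.045,"dz":-0.278,"twist":-24},{"dx":0,"dy":-0.047,"dz":-0.292,"twist":-25},{"dx":0,"dy":-0.049,"dz":-0.3,"twist":-25},{"dx":0,"dy":-0.049,"dz":-0.304,"twist":-25},{"dx":0,"dy":-0.049,"dz":-0.304,"twist":-25},{"dx":0,"dy":-0.049,"dz":-0.304,"twist":-25}]'

```text
t: 6.92
eef_pos: [0.5621, -0.2867, 0.132]
ee_rot: [0.928, 1.57, 2.77]
force: [-0.3, -0.2, -0.1]
width: 0.0094
```

Run:
```python
from h import *
plan(.563,-.287,.018,105.6)
f=arm.grab_frame("side");cv2.imwrite("pics/s4.png",cv2.resize(f[40:200,170:340,::-1],None,fx=3.5,fy=3.5))
```

```text
t 6.92 pos [ 0.5621 -0.2867  0.132 ] axis [-0.001  0.    -1.   ] jaw 105.5 | d [ 0.114  -0.0009 -0.0006] twist -0.1 alt 179.9 F [-0.3 -0.2 -0.1] w 0.0094 q6 -1.14
```

View pics/s4.png

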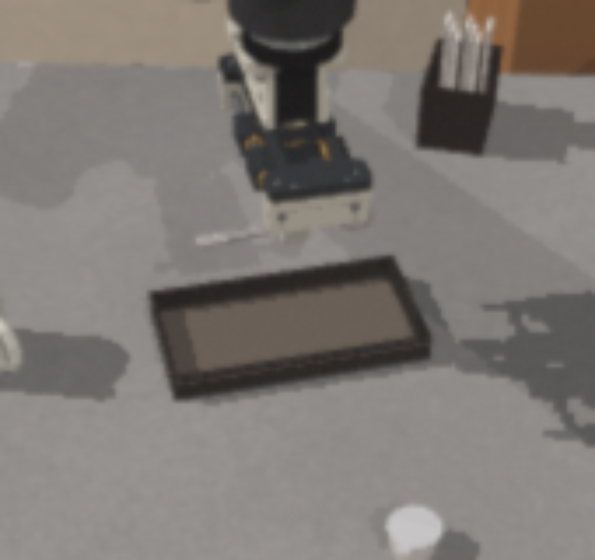

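The spoon's handle (195–265,238) hangs parallel to the tray, and the tray is clear below it. Lowering.

jog_arm --motion '[{"dx":0.012,"dy":-0.001,"dz":0,"twist":0},{"dx":0.03,"dy":-0.001,"dz":0,"twist":0},{"dx":0.048,"dy":-0.001,"dz":0,"twist":0},{"dx":0.065,"dy":-0.001,"dz":0,"twist":0},{"dx":0.08,"dy":-0.001,"dz":0,"twist":0},{"dx":0.09,"dy":-0.001,"dz":0,"twist":0},{"dx":0.098,"dy":-0.001,"dz":0,"twist":0},{"dx":0.104,"dy":-0.001,"dz":0,"twist":0},{"dx":0.108,"dy":-0.001,"dz":0,"twist":0},{"dx":0.11,"dy":-0.001,"dz":0,"twist":0},{"dx":0.111,"dy":-0.001,"dz":0,"twist":0},{"dx":0.111,"dy":-0.001,"dz":0,"twist":0}]'

```text
t: 7.97
eef_pos: [0.5636, -0.287, 0.0219]
ee_rot: [-2.111, 1.57, -0.268]
force: [0.2, -0.9, -0.5]
width: 0.0099
```

Run:
```python
from h import *
plan(.563,-.287,.018,105.6)
f=arm.grab_frame("side");cv2.imwrite("pics/s5.png",cv2.resize(f[40:200,170:340,::-1],None,fx=3.5,fy=3.5))
```

```text
t 7.97 pos [ 0.5636 -0.287   0.0219] axis [ 0.001 -0.    -1.   ] jaw 105.6 | d [0.0039 0.0005 0.0001] twist -0.0 alt 180.0 F [ 0.2 -0.9 -0.5] w 0.0099 q6 -1.14
```

View pics/s5.png

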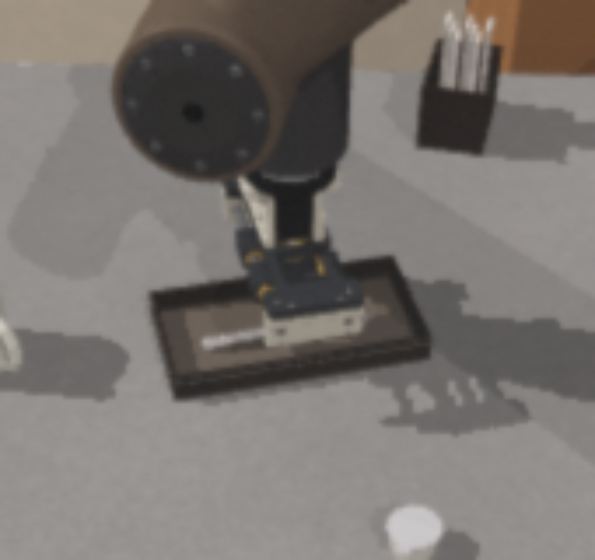

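The spoon is inside the tray, with its handle at (205–265,340) parallel to the long walls. I'm lowering 4 mm and opening a little (to 30 mm).

jog_arm --motion '[{"dx":0.002,"dy":0,"dz":0,"twist":0},{"dx":0.004,"dy":0,"dz":0,"twist":0},{"dx":0.004,"dy":0,"dz":0,"twist":0},{"dx":0.004,"dy":0,"dz":0,"twist":0}]'

```text
t: 8.35
eef_pos: [0.5633, -0.287, 0.0176]
ee_rot: [-2.21, 1.571, -0.367]
force: [-0.2, -0.3, -0.1]
width: 0.0097
```

jog_arm --motion '[{"dx":0,"dy":0,"dz":0,"twist":0},{"dx":0,"dy":0,"dz":0,"twist":0},{"dx":0,"dy":0,"dz":0,"twist":0},{"dx":0,"dy":0,"dz":0,"twist":0},{"dx":0,"dy":0,"dz":0,"twist":0},{"dx":0,"dy":0,"dz":0,"twist":0}]' --gripper 0.03

```text
t: 8.85
eef_pos: [0.5633, -0.2869, 0.0176]
ee_rot: [0.094, 1.571, 1.936]
force: [0.8, -0.6, 0.2]
width: 0.0298
```

jog_arm --motion '[{"dx":-0.005,"dy":0,"dz":0,"twist":0},{"dx":-0.015,"dy":0,"dz":0,"twist":0},{"dx":-0.03,"dy":0,"dz":0,"twist":0},{"dx":-0.05,"dy":0,"dz":0,"twist":0},{"dx":-0.07,"dy":0,"dz":0,"twist":0},{"dx":-0.09,"dy":0,"dz":0,"twist":0},{"dx":-0.11,"dy":0,"dz":0,"twist":0},{"dx":-0.12,"dy":0,"dz":0,"twist":0},{"dx":-0.12,"dy":0,"dz":0,"twist":0}]'

```text
t: 9.6
eef_pos: [0.5649, -0.2874, 0.1412]
ee_rot: [-2.124, 1.565, -0.281]
force: [0.4, -0.5, -0.7]
width: 0.0301
```

Run:
```python
from h import *
plan(.4577,-.0505,.12,0);plan(.4577,-.0505,.12,10);plan(.4577,-.0505,.12,90)
f=arm.grab_frame("side");cv2.imwrite("pics/s6.png",cv2.resize(f[40:200,170:340,::-1],None,fx=3.5,fy=3.5))
```

```text
t 9.6 pos [ 0.5649 -0.2874  0.1412] axis [ 0.005 -0.002 -1.   ] jaw 105.6 | d [0.0203 0.0397 0.2571] twist -74.4 alt 105.6 F [ 0.4 -0.5 -0.7] w 0.0301 q6 -1.14
t 9.6 pos [ 0.5649 -0.2874  0.1412] axis [ 0.005 -0.002 -1.   ] jaw 105.6 | d [0.0203 0.0397 0.2571] twist -84.4 alt 95.6 F [ 0.4 -0.5 -0.7] w 0.0301 q6 -1.14
t 9.6 pos [ 0.5649 -0.2874  0.1412] axis [ 0.005 -0.002 -1.   ] jaw 105.6 | d [0.0203 0.0397 0.2571] twist 15.6 alt -164.4 F [ 0.4 -0.5 -0.7] w 0.0301 q6 -1.14
```

View pics/s6.png

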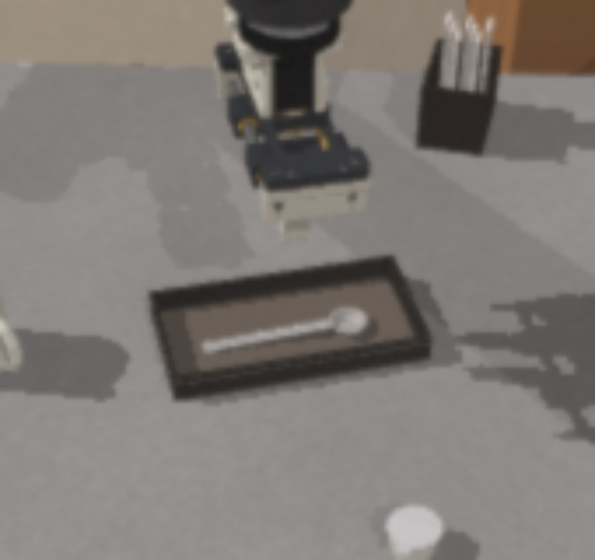

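The spoon lies flat in the long tray, handle end (207,348), bowl (350,321), clear of the walls. Next is the tub. I'll set the jaws across its tab direction.

jog_arm --motion '[{"dx":0,"dy":0.001,"dz":0.008,"twist":-3},{"dx":0,"dy":0.004,"dz":0.025,"twist":-7},{"dx":0,"dy":0.008,"dz":0.048,"twist":-12},{"dx":0,"dy":0.011,"dz":0.072,"twist":-17},{"dx":0,"dy":0.015,"dz":0.096,"twist":-22},{"dx":0,"dy":0.018,"dz":0.12,"twist":-27},{"dx":0,"dy":0.022,"dz":0.144,"twist":-32},{"dx":0,"dy":0.026,"dz":0.168,"twist":-37},{"dx":0,"dy":0.03,"dz":0.192,"twist":-42},{"dx":0,"dy":0.033,"dz":0.215,"twist":-47},{"dx":0,"dy":0.036,"dz":0.235,"twist":-52},{"dx":0,"dy":0.038,"dz":0.248,"twist":-56},{"dx":0,"dy":0.04,"dz":0.255,"twist":-59},{"dx":0,"dy":0.04,"dz":0.257,"twist":-60},{"dx":0,"dy":0.04,"dz":0.257,"twist":-60},{"dx":0,"dy":0.04,"dz":0.257,"twist":-60}]' --gripper 0.08

```text
t: 10.98
eef_pos: [0.4557, -0.0503, 0.1371]
ee_rot: [0.553, 1.57, -2.842]
force: [-0.6, -0.3, -0.2]
width: 0.08
```

Run:
```python
from h import *
plan(.4577,-.0505,.016,165.6)
f=arm.grab_frame("side");cv2.imwrite("pics/s7.png",cv2.resize(f[90:250,180:380,::-1],None,fx=3.5,fy=3.5))
```

```text
t 10.98 pos [ 0.4557 -0.0503  0.1371] axis [-0.001 -0.    -1.   ] jaw 165.5 | d [ 0.1211 -0.0003 -0.002 ] twist -0.1 alt 179.9 F [-0.6 -0.3 -0.2] w 0.08 q6 -0.58
```

View pics/s7.png

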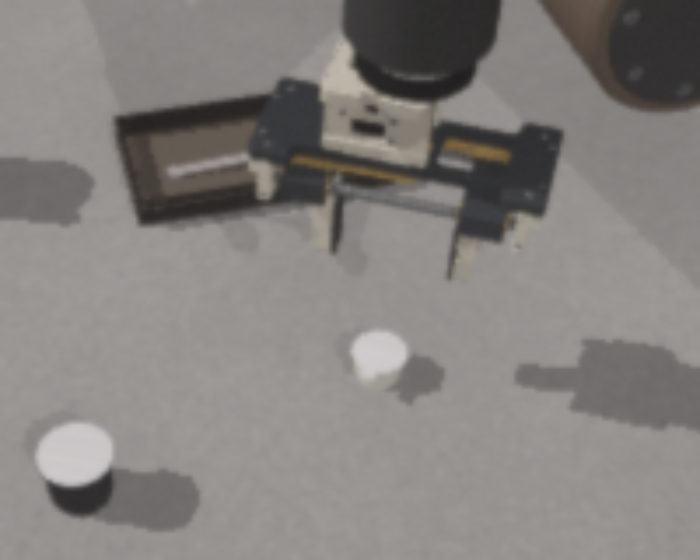

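The fingers straddle the tub's column, with tips at (335,250) and (455,275) and the tub at (380,355). Lowering.

jog_arm --motion '[{"dx":0.012,"dy":0,"dz":-0.001,"twist":0},{"dx":0.03,"dy":0,"dz":-0.002,"twist":0},{"dx":0.05,"dy":0,"dz":-0.002,"twist":0},{"dx":0.07,"dy":0,"dz":-0.002,"twist":0},{"dx":0.085,"dy":0,"dz":-0.002,"twist":0},{"dx":0.098,"dy":0,"dz":-0.002,"twist":0},{"dx":0.108,"dy":0,"dz":-0.002,"twist":0},{"dx":0.114,"dy":0,"dz":-0.002,"twist":0},{"dx":0.118,"dy":0,"dz":-0.002,"twist":0},{"dx":0.12,"dy":0,"dz":-0.002,"twist":0},{"dx":0.12,"dy":0,"dz":-0.002,"twist":0},{"dx":0.12,"dy":0,"dz":-0.002,"twist":0}]'

```text
t: 12.03
eef_pos: [0.4581, -0.0506, 0.0179]
ee_rot: [-2.672, 1.57, 0.217]
force: [0.2, 0.8, 1.1]
width: 0.0796
```

Run:
```python
from h import *
plan(.4577,-.0505,.016,165.6)
f=arm.grab_frame("side");cv2.imwrite("pics/s8.png",cv2.resize(f[130:250,220:370,::-1],None,fx=4.5,fy=4.5))
```

```text
t 12.03 pos [ 0.4581 -0.0506  0.0179] axis [ 0.001  0.    -1.   ] jaw 165.5 | d [0.0019 0.     0.0004] twist -0.1 alt 179.9 F [0.2 0.8 1.1] w 0.0796 q6 -0.57
```

View pics/s8.png

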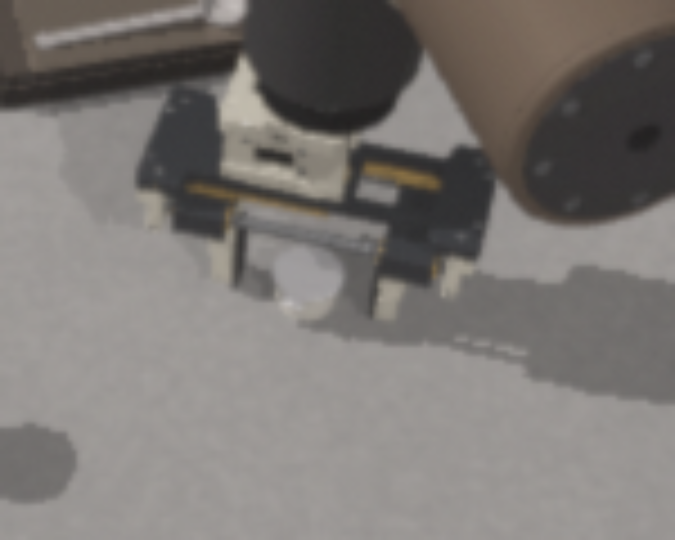

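The tub (308,278) is centred between the fingers (240 and 378). Lowering 2 mm, then closing.

jog_arm --motion '[{"dx":0.002,"dy":0,"dz":0,"twist":0},{"dx":0.002,"dy":0,"dz":0,"twist":0},{"dx":0.002,"dy":0,"dz":0,"twist":0},{"dx":0.002,"dy":0,"dz":0,"twist":0},{"dx":0.002,"dy":0,"dz":0,"twist":0},{"dx":0.002,"dy":0,"dz":0,"twist":0},{"dx":0.002,"dy":0,"dz":0,"twist":0},{"dx":0.002,"dy":0,"dz":0,"twist":0},{"dx":0.002,"dy":0,"dz":0,"twist":0},{"dx":0.002,"dy":0,"dz":0,"twist":0}]' --gripper 0.03 --newtons 10

```text
t: 12.92
eef_pos: [0.4578, -0.0505, 0.0156]
ee_rot: [-2.723, 1.571, 0.167]
force: [-0.3, 0.4, 0.9]
width: 0.0422
```

jog_arm --motion '[{"dx":-0.004,"dy":0,"dz":0,"twist":0},{"dx":-0.012,"dy":0,"dz":0,"twist":0},{"dx":-0.025,"dy":0,"dz":0,"twist":0},{"dx":-0.04,"dy":0,"dz":0,"twist":0},{"dx":-0.06,"dy":0,"dz":0,"twist":0},{"dx":-0.08,"dy":0,"dz":0,"twist":0},{"dx":-0.1,"dy":0,"dz":0,"twist":0},{"dx":-0.115,"dy":0,"dz":0,"twist":0},{"dx":-0.125,"dy":0,"dz":0,"twist":0},{"dx":-0.13,"dy":0,"dz":0,"twist":0},{"dx":-0.13,"dy":0,"dz":0,"twist":0}]'

```text
t: 13.83
eef_pos: [0.4584, -0.0505, 0.1471]
ee_rot: [-2.628, 1.568, 0.261]
force: [0.1, -0.1, 0.2]
width: 0.0421
```

Run:
```python
from h import *
plan(.57,.307,.146,180)
f=arm.grab_frame("side");cv2.imwrite("pics/s9.png",cv2.resize(f[90:250,180:380,::-1],None,fx=3.5,fy=3.5))
```

```text
t 13.83 pos [ 0.4584 -0.0505  0.1471] axis [ 0.003  0.001 -1.   ] jaw 165.6 | d [ 0.0017 -0.374  -0.019 ] twist -14.4 alt 165.6 F [ 0.1 -0.1  0.2] w 0.0421 q6 -0.57
```

View pics/s9.png

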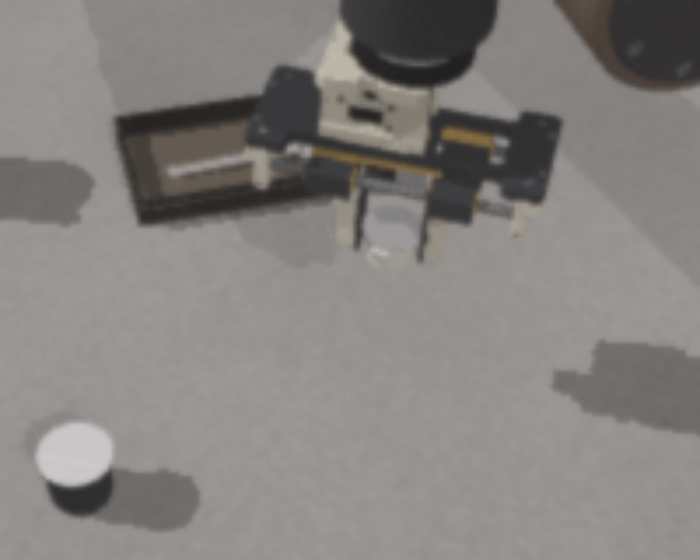

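The tub is held upright between the pads (390,230), width 42 mm against a 43 mm lid. Carrying it to the square tray.

jog_arm --motion '[{"dx":0,"dy":-0.008,"dz":0,"twist":0},{"dx":0,"dy":-0.024,"dz":-0.001,"twist":-1},{"dx":0,"dy":-0.045,"dz":-0.002,"twist":-2},{"dx":0,"dy":-0.068,"dz":-0.003,"twist":-3},{"dx":0,"dy":-0.092,"dz":-0.004,"twist":-4},{"dx":0,"dy":-0.116,"dz":-0.006,"twist":-5},{"dx":0,"dy":-0.14,"dz":-0.007,"twist":-6},{"dx":0,"dy":-0.164,"dz":-0.008,"twist":-7},{"dx":0,"dy":-0.188,"dz":-0.01,"twist":-8},{"dx":0,"dy":-0.212,"dz":-0.011,"twist":-9},{"dx":0,"dy":-0.236,"dz":-0.012,"twist":-10},{"dx":0,"dy":-0.26,"dz":-0.013,"twist":-11},{"dx":0,"dy":-0.284,"dz":-0.014,"twist":-12},{"dx":0,"dy":-0.308,"dz":-0.016,"twist":-13},{"dx":0,"dy":-0.332,"dz":-0.017,"twist":-14},{"dx":0,"dy":-0.352,"dz":-0.018,"twist":-14.4},{"dx":0,"dy":-0.366,"dz":-0.019,"twist":-14.4},{"dx":0,"dy":-0.374,"dz":-0.019,"twist":-14.4},{"dx":0,"dy":-0.374,"dz":-0.019,"twist":-14.4},{"dx":0,"dy":-0.374,"dz":-0.019,"twist":-14.4}]'

```text
t: 15.55
eef_pos: [0.5689, 0.3065, 0.1448]
ee_rot: [0.671, 1.569, -2.471]
force: [-0.6, 0.0, -0.1]
width: 0.042
```

Run:
```python
from h import *
plan(.57,.307,.0206,180)
f=arm.grab_frame("side");cv2.imwrite("pics/s10.png",cv2.resize(f[200:384,130:330,::-1],None,fx=3.2,fy=3.2))
```

```text
t 15.55 pos [0.5689 0.3065 0.1448] axis [-0.001 -0.001 -1.   ] jaw 180.0 | d [ 0.1242 -0.0006 -0.0012] twist -0.0 alt 180.0 F [-0.6  0.  -0.1] w 0.042 q6 -0.8
```

View pics/s10.png

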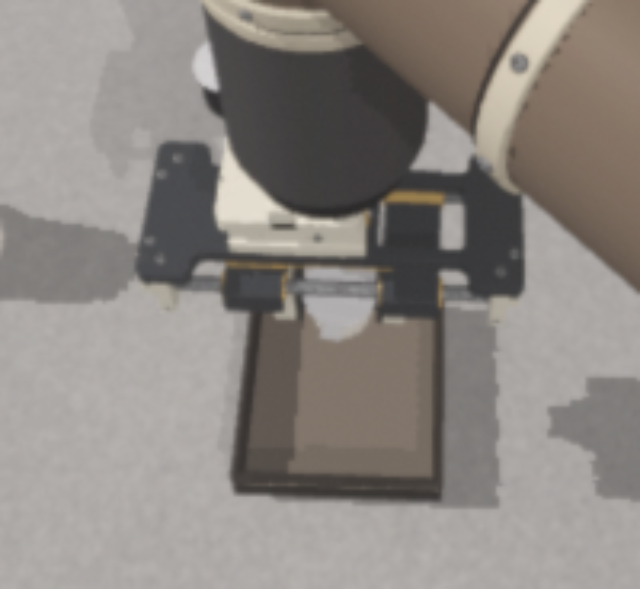

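The tub (340,310) hangs above the tray, between its left and right walls (245/440). Lowering to just above the floor.

jog_arm --motion '[{"dx":0.012,"dy":0,"dz":-0.001,"twist":0},{"dx":0.028,"dy":0,"dz":-0.001,"twist":0},{"dx":0.046,"dy":0,"dz":-0.001,"twist":0},{"dx":0.064,"dy":0,"dz":-0.001,"twist":0},{"dx":0.08,"dy":0,"dz":-0.001,"twist":0},{"dx":0.092,"dy":0,"dz":-0.001,"twist":0},{"dx":0.101,"dy":0,"dz":-0.001,"twist":0},{"dx":0.108,"dy":0,"dz":-0.001,"twist":0},{"dx":0.113,"dy":0,"dz":-0.001,"twist":0},{"dx":0.116,"dy":0,"dz":-0.001,"twist":0},{"dx":0.118,"dy":0,"dz":-0.001,"twist":0},{"dx":0.118,"dy":0,"dz":-0.001,"twist":0},{"dx":0.118,"dy":0,"dz":-0.001,"twist":0}]'

```text
t: 16.68
eef_pos: [0.5707, 0.3071, 0.028]
ee_rot: [-2.457, 1.57, 0.684]
force: [-0.8, 0.3, -0.2]
width: 0.0414
```

Run:
```python
from h import *
plan(.57,.307,.0206,180)
f=arm.grab_frame("side");cv2.imwrite("pics/s11.png",cv2.resize(f[200:384,130:330,::-1],None,fx=3.2,fy=3.2))
```

```text
t 16.68 pos [0.5707 0.3071 0.028 ] axis [ 0.001  0.    -1.   ] jaw 180.0 | d [0.0074 0.0001 0.0007] twist -0.0 alt 180.0 F [-0.8  0.3 -0.2] w 0.0414 q6 -0.79
```

View pics/s11.png

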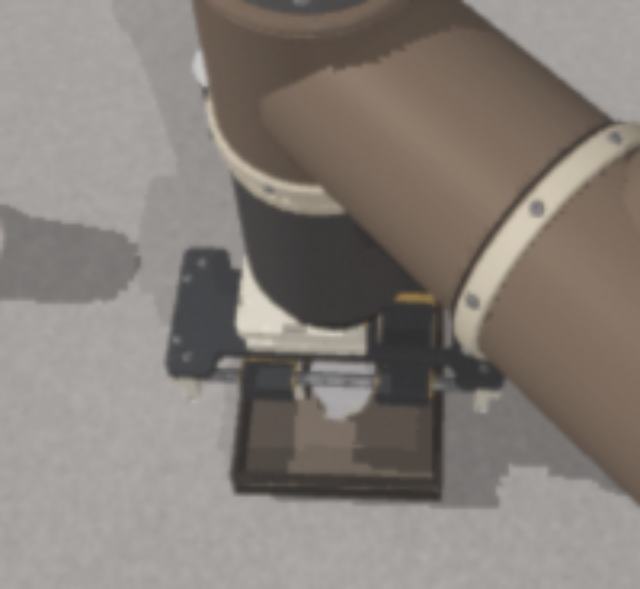

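The tub and fingers are inside the walls. Lowering 7 mm, then opening slightly.

jog_arm --motion '[{"dx":0.002,"dy":0,"dz":0,"twist":0},{"dx":0.004,"dy":0,"dz":0,"twist":0},{"dx":0.006,"dy":0,"dz":0,"twist":0},{"dx":0.007,"dy":0,"dz":0,"twist":0},{"dx":0.007,"dy":0,"dz":0,"twist":0},{"dx":0.007,"dy":0,"dz":0,"twist":0}]'

```text
t: 17.23
eef_pos: [0.5704, 0.3068, 0.0207]
ee_rot: [1.078, 1.571, -2.065]
force: [-0.3, -1.0, 2.7]
width: 0.0418
```

jog_arm --motion '[{"dx":0,"dy":0,"dz":0,"twist":0},{"dx":0,"dy":0,"dz":0,"twist":0},{"dx":0,"dy":0,"dz":0,"twist":0},{"dx":0,"dy":0,"dz":0,"twist":0},{"dx":0,"dy":0,"dz":0,"twist":0},{"dx":0,"dy":0,"dz":0,"twist":0}]' --gripper 0.054

```text
t: 17.73
eef_pos: [0.5705, 0.3069, 0.0205]
ee_rot: [-0.143, 1.571, 2.998]
force: [0.4, -0.8, -0.5]
width: 0.0541
```

jog_arm --motion '[{"dx":-0.004,"dy":0,"dz":0,"twist":0},{"dx":-0.01,"dy":0,"dz":0,"twist":0},{"dx":-0.02,"dy":0,"dz":0,"twist":0},{"dx":-0.035,"dy":0,"dz":0,"twist":0},{"dx":-0.055,"dy":0,"dz":0,"twist":0},{"dx":-0.08,"dy":0,"dz":0,"twist":0},{"dx":-0.105,"dy":0,"dz":0,"twist":0},{"dx":-0.13,"dy":0,"dz":0,"twist":0},{"dx":-0.15,"dy":0,"dz":0,"twist":0},{"dx":-0.165,"dy":0,"dz":0,"twist":0},{"dx":-0.17,"dy":0,"dz":0,"twist":0},{"dx":-0.17,"dy":0,"dz":0,"twist":0}]'

```text
t: 18.73
eef_pos: [0.5711, 0.3074, 0.193]
ee_rot: [-2.406, 1.567, 0.735]
force: [-0.3, 0.1, -0.2]
width: 0.0538
```

Run:
```python
from h import *
plan(.40,.2,.19,180)
f=arm.grab_frame("side");cv2.imwrite("pics/s12.png",f[:,:,::-1])
f=arm.grab_frame("top");cv2.imwrite("pics/t12.png",f[:,:,::-1])
```

```text
t 18.73 pos [0.5711 0.3074 0.193 ] axis [ 0.003  0.003 -1.   ] jaw 180.0 | d [0.0023 0.1075 0.171 ] twist -0.0 alt 180.0 F [-0.3  0.1 -0.2] w 0.0538 q6 -0.79
```

View pics/s12.png

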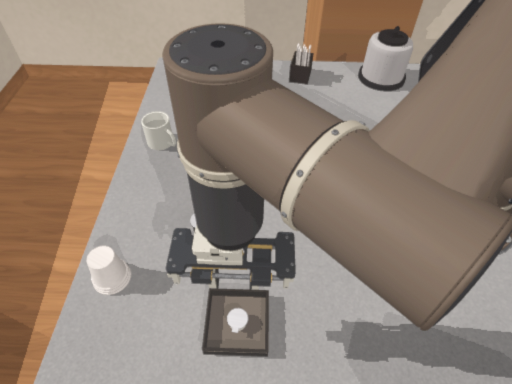

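View pics/t12.png

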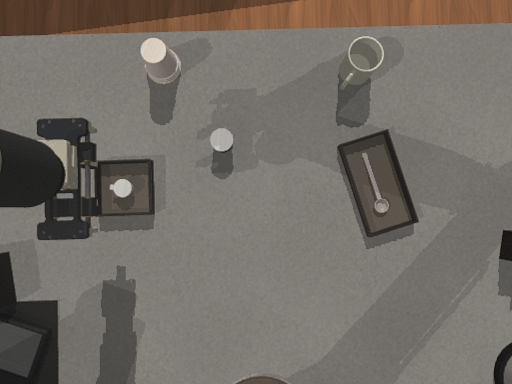

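The top view shows the tub standing lid-up in the square tray (122,188), the spoon flat in the long tray (366,153 to 381,206), and the pod still at (222,140). The side view agrees on the tub (237,320), and the gripper is well clear. Handing in.

Run:
```python
from h import *
f=cv2.imread("pics/t12.png");g=cv2.cvtColor(f,cv2.COLOR_BGR2GRAY)
for i,s,c,m in blobs(f,g>165,150):print(s,c.round(1),ray("top",c,.03)[:2].round(3))
print(arm.job_done())
```

```text
[141  38  25  25 507] [152.9  49.9] [0.894 0.23 ]
[211 129  22  22 386] [221.2 139.3] [0.677 0.075]
[110 179  21  18 261] [121.3 187.5] [0.571 0.31 ]
the job is handed in; nothing more can be done
None
```

The teaspoon lies flat in the long tray and the milk tub stands upright in the square tray, sorted in that order. I handed the job in at about 19 s, with the gripper clear of everything.

- **Teaspoon:** it was gripped mid-handle, with the fingers stopping at 9.7 mm on the 10 mm handle. The pictures show it clear of the tray walls.
- **Milk tub:** it was gripped by its lid rim. The last top view puts it at about (0.571, 0.310), against a tray centre of about (0.57, 0.307).
- **Coffee pod:** it did not move, at pixel (221.2, 139.3) in the last picture against (221.1, 139.2) in the first.
- **Forces:** the largest reading at the end of any move was about 2.7 N.

**Checks that disagreed or failed:** the two cameras differed by about 5 mm on the spoon's y position, so I aimed between them and let the jaws centre it. A colour mask meant to refine that position found nothing. One move call was refused for incomplete rows, so it caused no motion.

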